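# Square a flat-edged grating disc to its alignment bar and bolt it

### The job

With a fingertip on its red stub, turn the flat-edged grating disc until its flat faces the alignment bar, slide it home so the flat lies flush along the bar's black strip, and keep it lightly pressed there (about 5 N) for about a second, never bearing on the strip with more than 10 N. Then push the brass keeper bolt all the way in behind the disc by its black knob and let go, leaving the flat resting against the strip and the canister, mortar and jars where they stand.

Things in the scene. Friction and masses are not known exactly. Their poses are not given: they have to be found in the camera images.
- stand: Fixed white base board on the mint-green ledge (z = 0), 190 (its x) x 240 (its y) x 12 mm thick; place and yaw vary. Origin on the ledge surface, on the line along which the disc's centre slides. Its x axis points square to and towards the alignment bar, y along the bar, z up. All heights below are above the ledge.
- bar: Fixed alignment bar: 110 mm long blue steel bar carrying on its disc side a black slippery nylon strip on stiff springs (8 N per mm). Origin: middle of the strip's face at its mean setting, 12 mm high, x = +48 mm in the stand's frame. The strip is set in or out by hand: its face lies anywhere from x = 42 to 54 mm, differently each time and not measured, so feel for it. Top 34 mm high.
- disc: Perforated metal disc, 120 mm diameter, one flat 48 mm from its centre (72 mm long). Upper face 24 mm high, underside 18 mm; 4 mm brass cap at the centre. Origin on its turning axis, 12 mm high. Its x axis points square to the flat and must end along the stand's +x; it starts 0.8 to 2.0 rad counter-clockwise of that seen from above. Turning drag about 0.04 N m; stays where left.
- carriage (a joint): Travel (m) of the disc's spindle in its slot along the stand's +x, towards the bar; disc centre is at stand x = travel - 0.026. 0 to 0.006 at the start (round rim clears the bar), 0.020 to 0.032 when the flat meets the strip. Drag about 3 N, stays where left. Less than about 0.1 rad out of line, the disc is squared by the strip itself when pressed on it.
- stub (a point): Red upright stub on the disc, a roller free to spin about its own pin, 14 mm diameter, 24 mm tall (24 to 48 mm high), 42 mm from the centre, opposite the flat. This point is its centre, 36 mm high. Push it sideways with a fingertip to turn the disc; once the flat faces the bar, push it from behind to slide the disc home.
- keeper_knob (a point): Black upright knob on the brass keeper bolt, 14 mm diameter, from 25 to 59 mm high; this point is on its axis 42 mm high. At the start it is at (-74, +80) mm in the stand's frame.
- keeper (a joint): Travel of the brass keeper bolt (12 x 60 x 12 mm, top 25 mm high) along the stand's -y: 0 drawn out (start), 0.055 m fully in (end stop), where it bars the way behind the disc's rim with 2 to 14 mm to spare. Drag about 2 N, stays where left. It cannot pass behind the disc while the disc is still back.
- canister: Bystander: aluminium canister with hinged lid, 76 mm diameter, 92 mm tall, origin under its centre. Leave alone.
- mortar: Bystander: white ceramic mortar, 90 mm diameter, 60 mm tall, origin under its centre. Leave alone.
- jar_a: Bystander: amber glass jar with steel cap, 60 mm diameter, 85 mm tall, origin under its centre. Leave alone.
- jar_b: Bystander: green glass jar with white cap, 66 mm diameter, 75 mm tall, origin under its centre. Leave alone.

How it is judged:
By the outcome, as a careful person would: the job done as asked, in the order asked, and still so for the second after the job is handed in, with the robot touching nothing.
It also fails if it takes over 72 s, if anything falls off the work surface, if the arm or the gripper's body presses on something with over 40 N, if the wrist force passes 120 N, or if a joint passes its speed limit or range.

### The arm

A 6-joint arm with a two-finger parallel gripper is mounted at the origin on the work surface. World frame = base frame: x ahead of the robot, y to its left, z up, the work surface at z = 0. Lengths are in m, angles in rad, forces in N, time in s.
With the tool pointing down it reaches from about 0.25 to 0.725 m from the base axis. Payload 4 kg.
Tool frame: the origin (TCP) lies between the finger pads; the fingertips stand 17 mm ahead of it and the grasp point (between the pads) lies 2 mm behind it; z points along the fingers, x is the direction in which the jaws open and shut, and the axes are right-handed (so a half turn about z gives the same grasp; the last joint's range is limited). The gripper opens to 85 mm and grips with 20 to 120 N. Pads are 22 mm wide; open, the fingers measure 114 mm over their backs; the gripper's body (76 mm by 85 mm) begins 54 mm behind the grasp point. The pads swing forward as they close: fully open they stand 13 mm farther back than shut.
Start: joints at [1.323, 0.241, 0.005, 1.335, 0, 1.571], TCP at [0.123, 0.485, 0.248] pointing down, gripper open.
Joint ranges: [-2.72, 2.72], [-1.05, 1.87], [-1.09, 1.28], [-1.99, 2.15], [-1.42, 1.44], [-3.14, 3.14]. Speed limits (rad/s): [2.79, 2.79, 3.14, 3.14, 3.14, 3.14].

### API

Orientations are given as a unit quaternion [x, y, z, w].
In Python, from workcell import telemetry, cams, workorder gives the robot as it stands. The module is installed in compiled form; this text tells all that it offers.
- The arm moves only by the tool apply_moves, never from a script. Its argument "moves" is a list that holds one entry, the list of rows, each a list of 4 numbers: the shift along the tool's x, y, z in mm, then the turn about the tool's z in degrees. A call has exactly 10 rows; each row shifts and turns the pose as measured when the row begins, along the tool's axes as they then stand; what a row does not reach is not made up. A row lasts 1/10 s, in which the tool goes at most 50 mm and 8.59 degrees, less where a joint would pass 70% of its speed; a pose out of reach is approached as far as the arm can. A call with a gripper value outside its range is refused whole. "hand" is the gripper's target within -1 to 1 (fully open at 1, half-way at 0, shut at -1), set as the call begins (left out, the last holds). The fingers move at their own pace and stop on an object; the grip force is fixed at half the most. Time passes only in rows, so rows that do not move let the fingers close, or fill a call up. It gives the time, the measured TCP pose, the force and the opening at its end, in the units of the state.
- telemetry.get_obs(): the state, without advancing time (a new reading comes with each control period).
- cams.camera(name): name is "side" or "top" or "wrist"; returns a dict with "color" (480x640x3 uint8, red, green, blue), "fovy" (degrees; the focal length in pixels is half the picture's height over the tangent of half this angle, whatever the lens; pixels are square), "cx", "cy" (the principal point, pixels), "k1" (the pictures are not rectified: a ray, as slopes to the right and down, at radius r is drawn at 1 + k1 r^2 times it, then the intrinsics apply), "camera_from_world" (4x4, takes a point from world to camera coordinates). Camera axes: x right, y down, z forward; pixel columns grow to the right and rows downward; lengths in m; the calibration is good to about 2 mm. A picture is of the moment at which its call begins. There is no depth.
- workorder.job_done(): hands the job in, once; it reports no verdict.
The state is a dict: "clock": time; "joint_pos": joint angles; "joint_vel": joint speeds; "tau": joint torques, N m; "eef_pos": TCP position; "tool_rot": TCP orientation; "ft_force": force on the tool from outside, world axes, zero at the start; "ft_torque": the same for the moment, N m; "grip_width": finger opening in m.
Only numpy, scipy, OpenCV 4.12 (cv2) and the standard library are available. Lean on these libraries where they do the work, as an engineer would, in place of code of your own. Each camera call takes 0.05 s, during which the arm holds its last target. There are 200 camera calls.

## Working session

There is one attempt and no reset: what is moved stays moved. The work goes in short steps, Python scripts to look and compute and a tool call to move; the robot and the scene stay as the last step left them, time stands still between calls to the robot, and variables do not carry over. Pictures are saved under pics/ and viewed, about 8 in all and at most 12, crops included, and the job is handed in when it is done.

Besides the shell and the picture viewer there is one more tool, called after "Emit:" by a JSON object that holds its "fn" and its "kwargs", one argument or row to a line. apply_moves: Moves the arm, as the interface text tells. Its arguments: {"type":"object","properties":{"moves":{"type":"array"},"hand":{"type":"number"}},"required":["moves"]}

```bash
mkdir -p pics; cat > h.py <<'E'
import numpy as np, cv2
from workcell import telemetry, cams, workorder
def K(c):
    f=240/np.tan(np.radians(c['fovy'])/2); return f
def pix2w(c,u,v,z):
    f=K(c); d=np.array([(u-c['cx'])/f,(v-c['cy'])/f]); s=d.copy()
    for _ in range(20): s=d/(1+c['k1']*(s@s))
    T=np.array(c['camera_from_world']); R=T[:3,:3];t=T[:3,3]
    o=-R.T@t; r=R.T@np.array([s[0],s[1],1]); return o+r*(z-o[2])/r[2]
def w2pix(c,p):
    T=np.array(c['camera_from_world']); q=T[:3,:3]@p+T[:3,3]; s=q[:2]/q[2]
    s=s*(1+c['k1']*(s@s)); f=K(c); return np.array([c['cx']+f*s[0],c['cy']+f*s[1]])
def snap(n,f):
    c=cams.camera(n); cv2.imwrite('pics/'+f,c['color'][:,:,::-1]); np.save('pics/'+f+'.npy',c,allow_pickle=True); return c
def load(f): return np.load('pics/'+f+'.npy',allow_pickle=True).item()
E
python3 - <<'E'
from h import *
for n in('top','side'):
    c=snap(n,n+'1.png'); print(n,c['fovy'],c['k1'],np.round(c['camera_from_world'],3).tolist())
o=telemetry.get_obs(); print(o)
E
```

```text
top 51.89518579847377 -0.14011645391801364 [[0.028, -1.0, -0.001, 0.047], [-0.995, -0.028, -0.096, 0.65], [0.096, 0.004, -0.995, 0.85], [0.0, 0.0, 0.0, 1.0]]
side 48.48354127287271 0.02010584016955072 [[-0.979, -0.204, 0.0, 0.659], [-0.142, 0.684, -0.715, 0.097], [0.145, -0.7, -0.699, 1.182], [0.0, 0.0, 0.0, 1.0]]
{'clock': 0.1, 'joint_pos': array([ 1.32301608e+00,  2.41332076e-01,  3.86409860e-03,  1.33523251e+00,
       -2.15046367e-06,  1.57084075e+00]), 'joint_vel': array([ 0.00131802, -0.00103359,  0.00208625,  0.00069528,  0.00027605,
        0.00079259]), 'tau': array([-1.06546246e-03, -3.73136938e+01,  2.53010166e+01,  1.07827535e-02,
        6.45634330e-06,  2.99504200e-05]), 'eef_pos': array([0.12249349, 0.48420211, 0.24750672]), 'tool_rot': array([ 7.89080013e-01,  6.14289693e-01, -7.50581903e-04,  5.85735590e-04]), 'ft_force': array([-0.00134916,  0.60559245, -0.58012677]), 'ft_torque': array([ 0.00243025, -0.0188754 , -0.00434154]), 'grip_width': 0.08553699012262572}
```

View pics/top1.png

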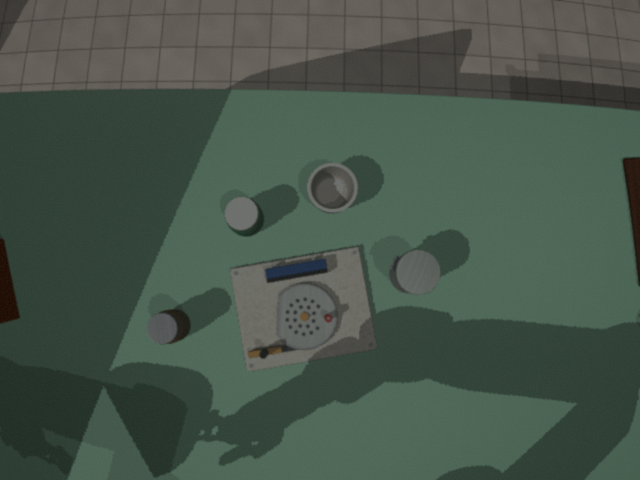

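View pics/side1.png

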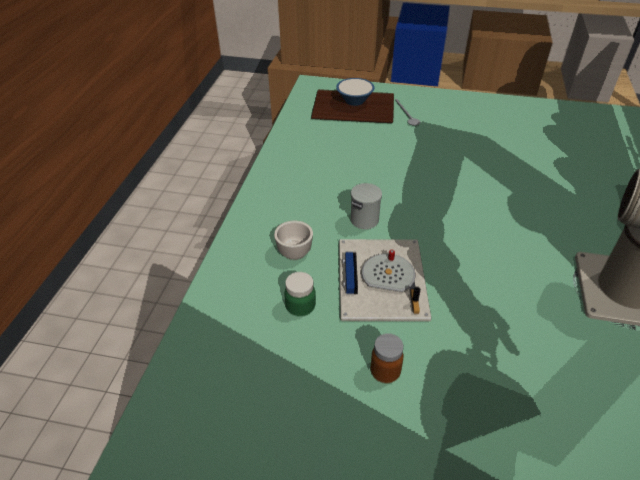

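```bash
python3 - <<'E'
from h import *
c=load('top1.png'); im=c['color'][235:380,215:395,::-1]
cv2.imwrite('pics/crop1.png',cv2.convertScaleAbs(cv2.resize(im,None,fx=4.4,fy=4.0,interpolation=cv2.INTER_CUBIC),alpha=1.5))
for n,p in dict(c1=(232,268,.012),c2=(358,248,.012),c3=(376,348,.012),c4=(248,370,.012),disc=(305,316,.028),stub=(328,317,.048),knob=(264,353,.059)).items(): print(n,pix2w(c,*p))
E
```

```text
c1 [0.60163792 0.20562234 0.012     ]
c2 [ 0.64466741 -0.0231098   0.012     ]
c3 [ 0.46448175 -0.05961032  0.012     ]
c4 [0.41848225 0.16996069 0.012     ]
disc [0.51963571 0.06990455 0.028     ]
stub [0.52002705 0.02984275 0.048     ]
knob [0.45608339 0.13778705 0.059     ]
```

View pics/crop1.png

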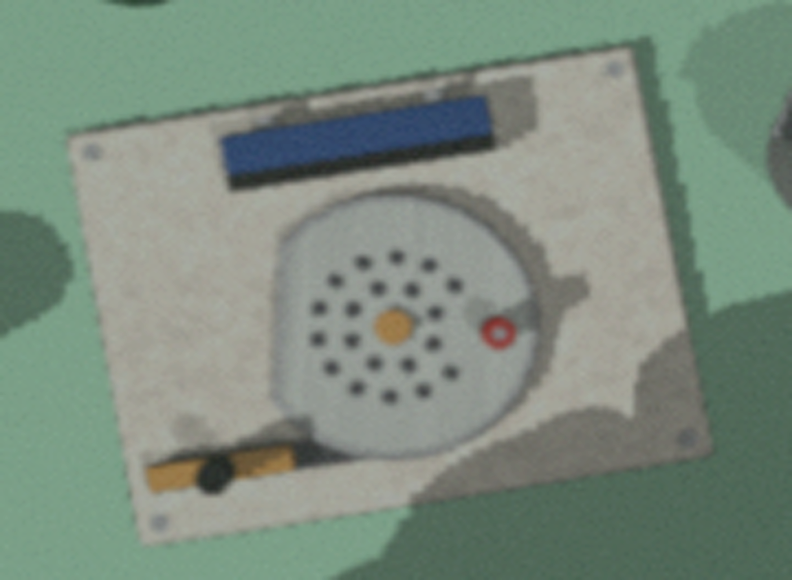

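```bash
cat >> h.py <<'E'
def fit(P,W):  # 2D rigid W=R P+t
    P=np.array(P);W=np.array(W);a=P-P.mean(0);b=W-W.mean(0)
    th=np.arctan2((a[:,0]*b[:,1]-a[:,1]*b[:,0]).sum(),(a*b).sum()); R=np.array([[np.cos(th),-np.sin(th)],[np.sin(th),np.cos(th)]])
    return th,R,W.mean(0)-R@P.mean(0)
E
python3 - <<'E'
from h import *
c=load('top1.png')
W=[pix2w(c,215+x/4.4,235+y/4.,z)[:2] for x,y,z in [(70,133,.012),(636,45,.012),(711,455,.012),(140,545,.012),(215,473,.059)]]
W=np.array(W)
print([np.linalg.norm(W[i]-W[(i+1)%4]) for i in range(4)])
for i in range(4):
    d=W[(i+1)%4]-W[i]; print(i,np.degrees(np.arctan2(d[1],d[0])))
d=pix2w(c,215+392/4.4,235+327/4,.028)[:2]; s=pix2w(c,215+498/4.4,235+332/4,.048)[:2]
# stand centre unknown in x; direction from corners
th=fit([(.095,.12),(.095,-.12),(-.095,-.12),(-.095,.12)],W[:4])[0]
R=np.array([[np.cos(th),-np.sin(th)],[np.sin(th),np.cos(th)]])
print('yaw',th,'centre',W[:4].mean(0),'origin from knob',W[4]-R@[-.074,.08])
t=W[4]-R@[-.074,.08]
print('disc',d,R.T@(d-t),'stub',s,np.linalg.norm(s-d),'ang',np.arctan2(*(d-s)[::-1])-th)
print('centre in stand by knob',R.T@(W[:4].mean(0)-t))
for x,y in [(222,138),(489,96),(230,188),(493,147)]: print(R.T@(pix2w(c,215+x/4.4,235+y/4,.034)[:2]-t))
for n,z,u in [('A',.085,(163,327)),('G',.075,(241,213)),('can',.092,(417,271)),('mort',.06,(332,187))]: print(n,pix2w(c,*u,z))
E
```

```text
[np.float64(0.2381348830183526), np.float64(0.18805376135649624), np.float64(0.23744172344934308), np.float64(0.18835993665464634)]
0 -78.65831462250353
1 -169.32483840678904
2 101.4172071773758
3 10.887164946336124
yaw 0.1945863475563332 centre [0.53209516 0.07326131] origin from knob [0.54372225 0.07382558]
disc [0.51826537 0.07147748] [-0.02543048  0.00261857] stub [0.51830955 0.02948283] 0.041994679665515504 ang 1.3772620567711722
centre in stand by knob [-0.01151677  0.0016946 ]
[0.06830546 0.05635789]
[ 0.06887887 -0.05290962]
[0.04591693 0.05669468]
[ 0.04630668 -0.05068476]
A [0.49589853 0.30707067 0.085     ]
G [0.69358076 0.18408622 0.075     ]
can [ 0.60180757 -0.11487009  0.092     ]
mort [0.74622847 0.02884847 0.06      ]
```

Emit:
{"fn": "apply_moves", "kwargs": {
  "moves": [
    [[-27,41,0,0],[-27,41,0,0],[-27,41,0,0],[-27,41,0,0],[-27,41,0,0],[-27,41,0,0],[-27,41,0,0],[-27,41,0,0],[-27,41,0,0],[-27,41,0,0]]
  ],
  "hand": -1
}}

```text
clock: 1.1
eef_pos: [0.4581, 0.1183, 0.2437]
tool_rot: [0.784, 0.62, -0.003, 0.0]
ft_force: [0.1, 1.2, 0.4]
grip_width: -0.0001
```

```bash
cat >> h.py <<'E'
O=np.array([.5433,.0760]); YAW=.1946
def goto(x,y,z,ang=None):
    from scipy.spatial.transform import Rotation as Ro
    o=telemetry.get_obs(); R=Ro.from_quat(o['tool_rot']).as_matrix()
    a=np.degrees(np.arctan2(R[1,0],R[0,0]))
    print('t',round(o['clock'],2),'pos',o['eef_pos'].round(4),'toolx',a.round(2),'tilt',np.degrees(np.arccos(-R[2,2])).round(2),'F',o['ft_force'].round(2),'j6',o['joint_pos'][5].round(3),'w',o['grip_width'])
    st=S(); print('stand',(st*1000).round(1))
    print('need mm',((R.T@(np.array([x,y,z])-o['eef_pos']))*1000).round(1),'turn',None if ang is None else a-ang)
def S(p=None):
    p=telemetry.get_obs()['eef_pos'] if p is None else p
    c,s=np.cos(YAW),np.sin(YAW); return np.array([[c,s],[-s,c]])@(np.array(p)[:2]-O)
def W(x,y):
    c,s=np.cos(YAW),np.sin(YAW); return O+np.array([[c,-s],[s,c]])@np.array([x,y])
E
python3 -c "
from h import *
goto(.541,.0277,.15,87)"
```

```text
t 1.1 pos [0.4581 0.1183 0.2437] toolx 76.7 tilt 0.33 F [0.08 1.16 0.37] j6 0.486 w -8.306534921448402e-05
stand [-75.4  57.9]
need mm [-68.6 101.8  93.7] turn -10.299889834953106
```

Emit:
{"fn": "apply_moves", "kwargs": {
  "moves": [
    [[-23,34,20,-3],[-23,34,20,-3],[-18,27,20,-3],[-12,18,18,-2],[0,0,10,0],[0,0,5,0],[0,0,0,0],[0,0,0,0],[0,0,0,0],[0,0,0,0]]
  ]
}}

```text
clock: 2.1
eef_pos: [0.5611, 0.0165, 0.1467]
tool_rot: [0.721, 0.693, -0.003, -0.001]
ft_force: [0.0, 0.6, -0.3]
grip_width: 0.0005
```

```bash
python3 -c "
from h import *
c=snap('wrist','w1.png')
goto(.541,.0277,.049,87)"
```

```text
t 2.15 pos [0.5612 0.0165 0.1469] toolx 87.67 tilt 0.29 F [-0.17 -0.77 -0.45] j6 0.071 w -0.0003177126255750779
stand [  6.1 -61.8]
need mm [ 10.6 -20.3  98. ] turn 0.6699222642474751
```

View pics/w1.png

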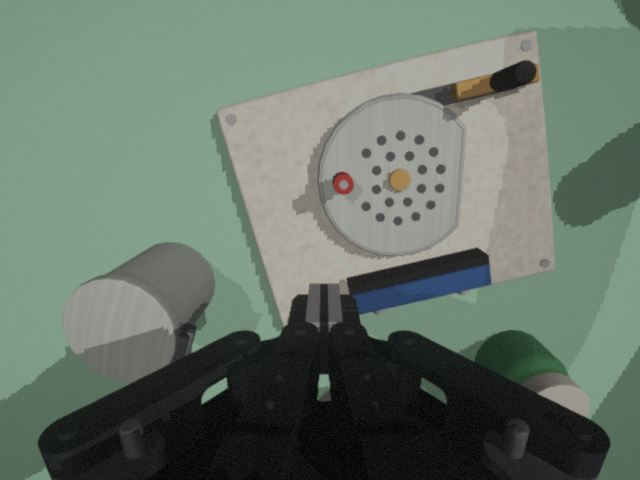

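```bash
python3 -c "
from h import *
c=load('w1.png')
for n,u in dict(disc=(400,180,.028),stub=(343.5,183,.048),knob=(524,71,.059),ctl=(218,109,.012),ctr=(536,31,.012),cbr=(553,268,.012),b1=(349,279,.034),b2=(487,249,.034)).items():
  p=pix2w(c,*u); print(n,p.round(4),(S(p)*1000).round(1))
t=telemetry.get_obs()['eef_pos']; print(w2pix(c,t+[0,0,-.017]))
"
```

```text
disc [0.5181 0.0721 0.028 ] [-25.5   1. ]
stub [0.5165 0.0304 0.048 ] [-35.2 -39.5]
knob [0.4524 0.139  0.059 ] [-77.   79.4]
ctl [ 0.4625 -0.0578  0.012 ] [-105.1 -115.7]
ctr [0.4169 0.1724 0.012 ] [-105.4  119.1]
cbr [0.5976 0.2078 0.012 ] [ 78.7 118.8]
b1 [0.5904 0.0335 0.034 ] [ 38.  -50.8]
b2 [0.5709 0.1374 0.034 ] [38.9 54.9]
[325.43593862 301.58722011]
```

Emit:
{"fn": "apply_moves", "kwargs": {
  "moves": [
    [[6,-11,5,0],[6,-11,15,0],[0,0,25,0],[0,0,25,0],[0,0,18,0],[0,0,8,0],[0,0,4,0],[0,0,0,0],[0,0,0,0],[0,0,0,0]]
  ]
}}

```text
clock: 3.15
eef_pos: [0.5449, 0.0324, 0.0529]
tool_rot: [0.72, 0.694, 0.005, 0.005]
ft_force: [0.7, -0.8, -0.3]
grip_width: -0.0001
```

```bash
python3 -c "
from h import *
goto(.541,.0277,.049,87)"
```

```text
t 3.15 pos [0.5449 0.0324 0.0529] toolx 87.88 tilt 0.82 F [ 0.72 -0.82 -0.27] j6 0.098 w -0.00013640629477410803
stand [ -6.9 -43.1]
need mm [-4.8 -3.7  3.9] turn 0.8773130508039486
```

Emit:
{"fn": "apply_moves", "kwargs": {
  "moves": [
    [[-4,-4,3,0],[0,-6,1,0],[-1.2,-3,0,4],[-1.2,-3,0,4],[-1.2,-3,0,4],[-1.2,-3,0,4],[-1.2,-3,0,4],[-1.2,-3,0,4],[0,0,0,0],[0,0,0,0]]
  ]
}}

```text
clock: 4.15
eef_pos: [0.515, 0.0238, 0.0509]
tool_rot: [0.853, 0.522, 0.009, 0.007]
ft_force: [0.7, -0.9, -0.5]
grip_width: -0.0001
```

```bash
cat >> h.py <<'E'
def rel(cx=-.0255,cy=.0010):
    # TCP relative to disc centre in tool frame
    from scipy.spatial.transform import Rotation as Ro
    o=telemetry.get_obs(); R=Ro.from_quat(o['tool_rot']).as_matrix()
    d=np.append(o['eef_pos'][:2]-W(cx,cy),0); r=R.T@d*1000
    a=np.degrees(np.arctan2(R[1,0],R[0,0])); print('rel',r.round(1),'z',o['eef_pos'][2].round(4),'toolx-yaw',(a-np.degrees(YAW)).round(1),'Ftool',(R.T@o['ft_force']).round(1),'t',o['clock'])
E
python3 -c "
from h import *
rel()"
```

```text
rel [-44.3  19.3   0. ] z 0.0509 toolx-yaw 51.7 Ftool [-0.5  1.   0.5] t 4.15
```

Emit:
{"fn": "apply_moves", "kwargs": {
  "moves": [
    [[-1.0,-4.2,1,4],[-1.0,-3.2,0,4],[-1.0,-3.2,0,4],[-1.0,-3.2,0,4],[-1.0,-3.2,0,4],[-1.0,-3.2,0,4],[-1.0,-3.2,0,4],[-1.0,-3.2,0,4],[0,0,0,0],[0,0,0,0]]
  ]
}}

```text
clock: 5.15
eef_pos: [0.4918, 0.033, 0.0505]
tool_rot: [0.965, 0.261, 0.013, 0.007]
ft_force: [-1.0, -0.0, 0.5]
grip_width: -0.0001
```

```bash
python3 -c "
from h import *
rel(); c=snap('wrist','w2.png')"
```

```text
rel [-42.3  20.5  -0.5] z 0.0505 toolx-yaw 19.1 Ftool [-0.8 -0.5 -0.6] t 5.15
```

View pics/w2.png

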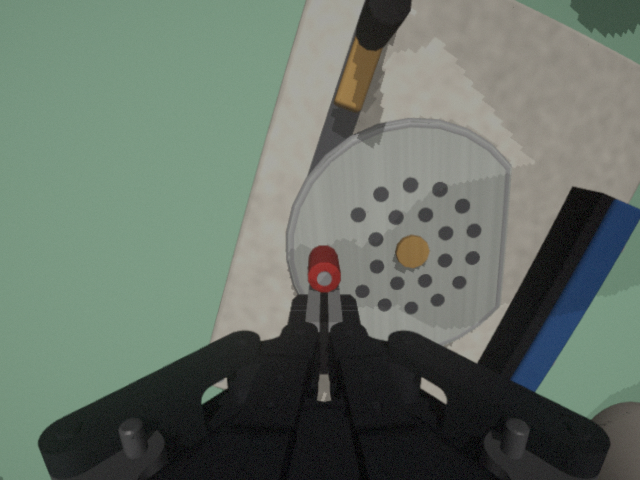

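```bash
python3 -c "
from h import *
c=load('w2.png')
a=pix2w(c,412,250,.028); b=pix2w(c,324,276,.048); print(S(a)*1e3,S(b)*1e3, np.linalg.norm(a[:2]-b[:2]))
d=S(a)-S(b); print(np.degrees(np.arctan2(d[1],d[0])))
p=pix2w(c,509,165,.024);q=pix2w(c,498,308,.024); e=S(p)-S(q); print(np.degrees(np.arctan2(-e[0],e[1])),np.linalg.norm(e))
for u in ((573,186),(478,368),(608,196),(512,387)): print(S(pix2w(c,*u,.034))*1e3)
"
```

```text
[-26.87512967   2.2877434 ] [-64.43438745 -14.81109273] 0.04126824495741555
24.477380966525825
24.0466122975698 0.0721958682218381
[27.1155318  53.66010804]
[ 29.44658696 -44.00908686]
[45.72022593 55.64227774]
[ 53.5976589 -49.6697766]
```

Emit:
{"fn": "apply_moves", "kwargs": {
  "moves": [
    [[-0.9,-3,0,3.2],[-0.9,-3,0,3.2],[-0.9,-3,0,3.2],[-0.9,-3,0,3.2],[-0.9,-3,0,3.2],[-0.9,-3,0,3.2],[0,0,0,0],[0,0,0,0],[0,0,0,0],[0,0,0,0]]
  ]
}}

```text
clock: 6.2
eef_pos: [0.4821, 0.0456, 0.0505]
tool_rot: [0.995, 0.095, 0.016, 0.007]
ft_force: [-0.1, 0.5, -0.2]
grip_width: 0.0002
```

```bash
python3 -c "
from h import *
rel(); c=snap('wrist','w3.png')"
```

```text
rel [-40.4  19.2  -0.9] z 0.0505 toolx-yaw -0.2 Ftool [-0.  -0.5  0.2] t 6.2
```

View pics/w3.png

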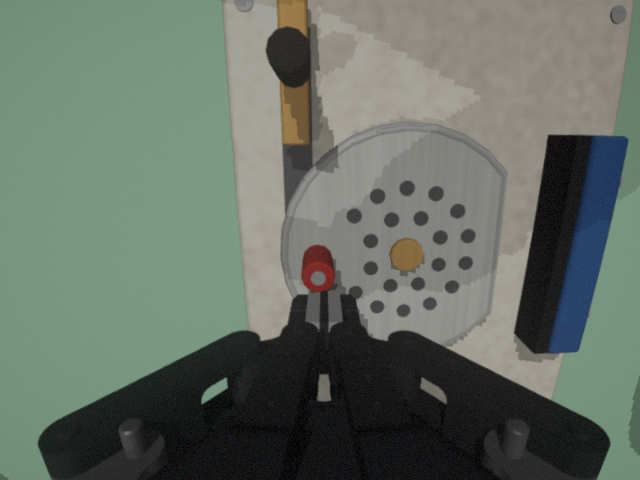

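```bash
cat > m.py <<'E'
from h import *
def m(f,cap,st,p,q):
    c=load(f); a=S(pix2w(c,*cap,.028)); b=S(pix2w(c,*st,.048)); d=a-b
    e=S(pix2w(c,*p,.024))-S(pix2w(c,*q,.024))
    print('cap',a*1e3,'stub',b*1e3,'r',np.linalg.norm(d),'ang',np.degrees(np.arctan2(d[1],d[0])),'flat',np.degrees(np.arctan2(-e[0],e[1])),np.linalg.norm(e))
E
python3 -c "
from m import *
m('w3.png',(406,254),(318,277),(505,172),(490,318))
c=load('w3.png')
for z in (.034,.012): print([(S(pix2w(c,*u,z))*1e3).round(1) for u in ((627,138),(580,352),(593,136),(549,352),(549,135),(516,334))])"
```

```text
cap [-26.46645386   2.12215614] stub [-6.75906068e+01 -4.82835221e-02] r 0.04118138851816843 ang 3.021138454919757 flat 2.9709769550213405 0.07490985852345264
[array([66.8, 55.8]), array([ 69.5, -52. ]), array([50. , 56.1]), array([ 51.5, -50.9]), array([29.5, 55.9]), array([ 31. , -39.1])]
[array([88.1, 56. ]), array([ 91.3, -68.7]), array([68.7, 56.3]), array([ 70.4, -67.4]), array([45. , 56.2]), array([ 46.7, -53.8])]
```

Emit:
{"fn": "apply_moves", "kwargs": {
  "moves": [
    [[0,-1.6,0,0],[0,0,0,0],[0,7,0,0],[-10,0,0,0],[-12,0,0,0],[-11,0,0,0],[0,-10,0,0],[0,-10,0,0],[0,-9,0,0],[0,0,0,0]]
  ]
}}

```text
clock: 7.25
eef_pos: [0.4408, 0.0636, 0.049]
tool_rot: [0.995, 0.095, 0.015, 0.007]
ft_force: [0.8, 0.4, 0.3]
grip_width: -0.0002
```

```bash
python3 -c "
from h import *
rel(0,0); c=snap('wrist','w4.png')"
```

```text
rel [-103.    -7.3   -3.1] z 0.049 toolx-yaw -0.2 Ftool [ 0.9 -0.2 -0.3] t 7.25
```

View pics/w4.png

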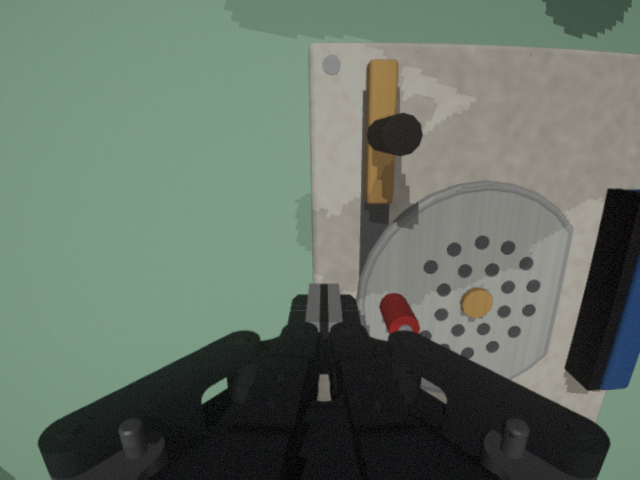

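```bash
python3 -c "
from m import *
m('w4.png',(477,304),(404,329),(572,228),(547,355))
c=load('w4.png')
print([(S(pix2w(c,*u,.034))*1e3).round(1) for u in ((640,192),(603,390),(609,190),(568,374))])"
```

```text
cap [-26.54374475   1.72793518] stub [-68.14695546   1.4989382 ] r 0.041603840939788 ang 0.3153705637020697 flat 1.9050192754950366 0.07225921892478634
[array([40.9, 58.2]), array([ 52.4, -51.4]), array([24.6, 59. ]), array([ 27.5, -38.6])]
```

Emit:
{"fn": "apply_moves", "kwargs": {
  "moves": [
    [[0,5.7,0,0],[4,0,0,0],[4,0,0,0],[3,0,0,0],[3,0,0,0],[3,0,0,0],[3,0,0,0],[3,0,0,0],[2,0,0,0],[1,0,0,0]]
  ]
}}

```text
clock: 8.3
eef_pos: [0.4673, 0.0616, 0.0491]
tool_rot: [0.995, 0.095, 0.012, 0.007]
ft_force: [-3.4, -0.9, 3.1]
grip_width: -0.0001
```

```bash
python3 -c "
from h import *
rel(0,0)"
```

```text
rel [-77.3  -0.3  -1.7] z 0.0491 toolx-yaw -0.2 Ftool [-3.4  0.3 -3.2] t 8.3
```

Emit:
{"fn": "apply_moves", "kwargs": {
  "moves": [
    [[0,-1,-1,0],[1,0,-1,0],[1,0,-1,0],[1,0,0,0],[1,0,0,0],[1,0,0,0],[1,0,0,0],[0,0,0,0],[0,0,0,0],[0,0,0,0]]
  ]
}}

```text
clock: 9.3
eef_pos: [0.4711, 0.0636, 0.0507]
tool_rot: [0.995, 0.095, 0.009, 0.007]
ft_force: [-3.4, -0.3, -1.0]
grip_width: -0.0003
```

```bash
python3 -c "
from h import *
rel(0,0); c=snap('wrist','w5.png')"
```

```text
rel [-73.2  -1.5  -1.3] z 0.0507 toolx-yaw -0.2 Ftool [-3.5 -0.3  1. ] t 9.3
```

View pics/w5.png

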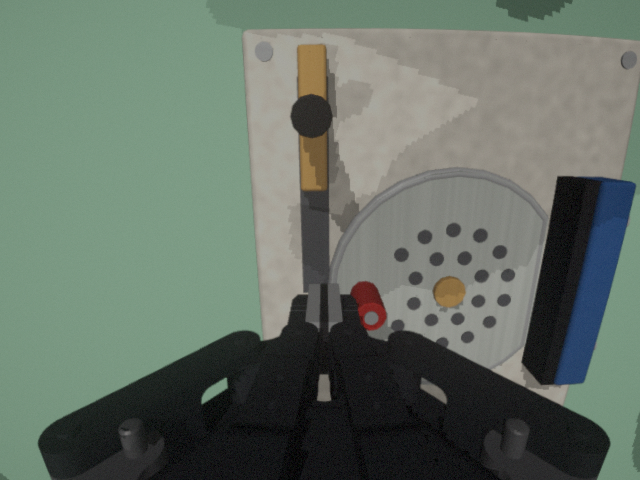

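```bash
python3 -c "
from m import *
m('w5.png',(449.5,293),(371,318),(547,215),(523,345))
c=load('w5.png')
for z in (.034,.024,.018,.012): print(z,[(S(pix2w(c,*u,z))*1e3).round(1) for u in ((558,177),(524,362),(597,178),(557,383),(631,183),(584,380))])"
```

```text
cap [-11.26781359   1.6814029 ] stub [-52.5805081   0.4926137] r 0.04132979491100885 ang 1.6482539990186658 flat 0.9436178640754598 0.07164232155307292
0.034 [array([28.6, 58.4]), array([ 30.4, -35.6]), array([47.2, 58.2]), array([ 52.2, -50.3]), array([64.8, 56.2]), array([ 67.9, -49.5])]
0.024 [array([36. , 57.2]), array([ 37.9, -43.4]), array([55.9, 57. ]), array([ 61.3, -59.2]), array([74.7, 55. ]), array([ 78.1, -58.3])]
0.018 [array([40.4, 56.6]), array([ 42.4, -48.1]), array([61.1, 56.3]), array([ 66.7, -64.5]), array([80.7, 54.2]), array([ 84.2, -63.6])]
0.012 [array([44.8, 55.9]), array([ 46.8, -52.8]), array([66.4, 55.7]), array([ 72.1, -69.8]), array([86.6, 53.4]), array([ 90.3, -68.8])]
```

Emit:
{"fn": "apply_moves", "kwargs": {
  "moves": [
    [[1,0,0,0],[1,0,0,0],[1,0,0,0],[1,0,0,0],[1,0,0,0],[0.7,0,0,0],[0.7,0,0,0],[0.7,0,0,0],[0.7,0,0,0],[0.7,0,0,0]]
  ]
}}

```text
clock: 10.35
eef_pos: [0.4787, 0.0652, 0.0506]
tool_rot: [0.995, 0.095, 0.008, 0.008]
ft_force: [-4.9, -1.1, 0.5]
grip_width: 0.0
```

```bash
python3 -c "
from h import *
rel(0,0)"
```

```text
rel [-65.5  -1.6  -1. ] z 0.0506 toolx-yaw -0.2 Ftool [-5.1  0.2 -0.5] t 10.35
```

Emit:
{"fn": "apply_moves", "kwargs": {
  "moves": [
    [[0.3,0,0,0],[0,0,0,0],[0,0,0,0],[0,0,0,0],[0,0,0,0],[0,0,0,0],[0,0,0,0],[0,0,0,0],[0,0,0,0],[0,0,0,0]]
  ]
}}

```text
clock: 11.35
eef_pos: [0.4787, 0.0652, 0.0506]
tool_rot: [0.995, 0.095, 0.008, 0.008]
ft_force: [-4.3, -0.9, -0.4]
grip_width: -0.0001
```

```bash
python3 -c "
from h import *
rel(0,0)
for _ in range(2): cams.camera('wrist'); rel(0,0)"
```

```text
rel [-65.5  -1.6  -0.9] z 0.0506 toolx-yaw -0.2 Ftool [-4.4  0.   0.4] t 11.35
rel [-65.5  -1.6  -0.9] z 0.0506 toolx-yaw -0.2 Ftool [-3.9 -0.3 -0.9] t 11.4
rel [-65.5  -1.6  -0.9] z 0.0506 toolx-yaw -0.2 Ftool [-3.9 -1.   0.4] t 11.45
```

Emit:
{"fn": "apply_moves", "kwargs": {
  "moves": [
    [[0.4,0,0,0],[0.4,0,0,0],[0,0,0,0],[0,0,0,0],[0,0,0,0],[0,0,0,0],[0,0,0,0],[0,0,0,0],[0,0,0,0],[0,0,0,0]]
  ]
}}

```text
clock: 12.45
eef_pos: [0.4788, 0.0652, 0.0506]
tool_rot: [0.995, 0.095, 0.007, 0.008]
ft_force: [-5.1, -0.2, 0.7]
grip_width: 0.0003
```

```bash
cat > f.py <<'E'
from h import *
from scipy.spatial.transform import Rotation as Ro
F=[]
for _ in range(4):
    o=telemetry.get_obs(); F.append(Ro.from_quat(o['tool_rot']).as_matrix().T@o['ft_force']); cams.camera('wrist')
rel(0,0); print('meanF',np.mean(F,0).round(2),'sd',np.std(F,0).round(2), 'stand mm',(S()*1e3).round(2))
E
python3 f.py
```

```text
rel [-65.4  -1.7  -0.8] z 0.0506 toolx-yaw -0.2 Ftool [-5.1 -0.  -1.5] t 12.65
meanF [-4.66 -0.8  -0.53] sd [0.33 0.22 0.3 ] stand mm [-65.43   1.94]
```

Emit:
{"fn": "apply_moves", "kwargs": {
  "moves": [
    [[0.7,0,0,0],[0.7,0,0,0],[0.7,0,0,0],[0,0,0,0],[0,0,0,0],[0,0,0,0],[0,0,0,0],[0,0,0,0],[0,0,0,0],[0,0,0,0]]
  ]
}}

```text
clock: 13.65
eef_pos: [0.4789, 0.0654, 0.0505]
tool_rot: [0.995, 0.095, 0.005, 0.008]
ft_force: [-4.6, -1.5, 1.8]
grip_width: -0.0001
```

```bash
python3 f.py
```

```text
rel [-65.2  -1.8  -0.6] z 0.0505 toolx-yaw -0.2 Ftool [-4.5  0.2 -2.3] t 13.85
meanF [-4.75 -0.41 -1.14] sd [0.53 0.64 0.62] stand mm [-65.17   2.07]
```

Emit:
{"fn": "apply_moves", "kwargs": {
  "moves": [
    [[0,0,0,0],[0,0,0,0],[0,0,0,0],[0,0,0,0],[0,0,0,0],[0,0,0,0],[0,0,0,0],[0.7,0,0,0],[0.7,0,0,0],[0.7,0,0,0]]
  ]
}}

```text
clock: 14.85
eef_pos: [0.4792, 0.0654, 0.0504]
tool_rot: [0.995, 0.095, 0.003, 0.008]
ft_force: [-6.3, -1.2, 3.7]
grip_width: -0.0002
```

```bash
python3 f.py
```

```text
rel [-65.   -1.8  -0.3] z 0.0504 toolx-yaw -0.2 Ftool [-6.2 -0.5 -3.6] t 15.05
meanF [-6.61 -0.3  -3.19] sd [0.27 0.36 0.39] stand mm [-64.97   2.03]
```

```bash
python3 -c "
from m import *
snap('wrist','w6.png')"
```

```text
(no output)
```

View pics/w6.png

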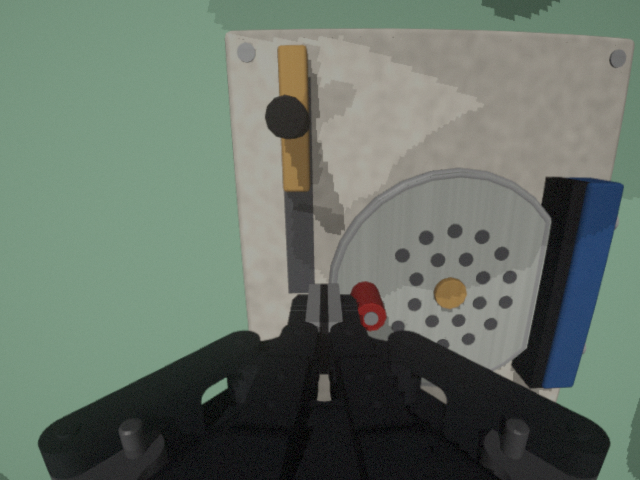

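Emit:
{"fn": "apply_moves", "kwargs": {
  "moves": [
    [[0.3,0,0,0],[0.3,0,0,0],[0.3,0,0,0],[0.3,0,0,0],[0.3,0,0,0],[0.5,0,0,0],[0.6,0,0,0],[0.7,0,0,0],[0.7,0,0,0],[0.7,0,0,0]]
  ]
}}

```text
clock: 16.1
eef_pos: [0.4792, 0.0654, 0.0505]
tool_rot: [0.995, 0.095, -0.001, 0.008]
ft_force: [-6.6, -0.9, 4.0]
grip_width: -0.0001
```

```bash
python3 f.py; python3 -c "
from m import *
m('w6.png',(450.5,293.5),(372,319),(549,215),(528,345))"
```

```text
rel [-64.9  -1.7   0.3] z 0.0505 toolx-yaw -0.3 Ftool [-6.8 -0.9 -4. ] t 16.3
meanF [-6.79 -0.11 -3.45] sd [0.11 0.38 0.34] stand mm [-64.93   2.02]
cap [-3.21621573  2.20741023] stub [-43.98726235   0.59813213] r 0.04080279424875791 ang 2.260354131753278 flat 2.388992158287756 0.0709825385318766
```

Emit:
{"fn": "apply_moves", "kwargs": {
  "moves": [
    [[0.7,0,0,0],[0.8,0,0,0],[0.85,0,0,0],[0.85,0,0,0],[0.85,0,0,0],[0.85,0,0,0],[0.85,0,0,0],[0.85,0,0,0],[0.85,0,0,0],[0.85,0,0,0]]
  ]
}}

```text
clock: 17.3
eef_pos: [0.4793, 0.0654, 0.0507]
tool_rot: [0.995, 0.095, -0.009, 0.009]
ft_force: [-7.7, -1.3, 3.7]
grip_width: 0.0002
```

```bash
python3 f.py
```

```text
rel [-64.8  -1.7   1.3] z 0.0507 toolx-yaw -0.3 Ftool [-7.5 -0.  -3.7] t 17.5
meanF [-6.96 -0.11 -3.64] sd [0.54 0.17 0.42] stand mm [-64.8    1.96]
```

Emit:
{"fn": "apply_moves", "kwargs": {
  "moves": [
    [[0.9,0,0,0],[0.95,0,0,0],[1,0,0,0],[1,0,0,0],[1,0,0,0],[1,0,0,0],[1,0,0,0],[1,0,0,0],[1,0,0,0],[1,0,0,0]]
  ]
}}

```text
clock: 18.5
eef_pos: [0.4795, 0.0654, 0.0509]
tool_rot: [0.995, 0.095, -0.019, 0.01]
ft_force: [-7.2, -1.0, 3.6]
grip_width: -0.0002
```

```bash
sed -i 's/range(4)/range(int(__import__("sys").argv[1]) if len(__import__("sys").argv)>1 else 4)/' f.py; python3 f.py 16
```

```text
rel [-64.6  -1.6   2.5] z 0.0509 toolx-yaw -0.3 Ftool [-7.1  0.5 -5. ] t 19.3
meanF [-7.41 -0.12 -3.92] sd [0.42 0.4  0.35] stand mm [-64.62   1.9 ]
```

Emit:
{"fn": "apply_moves", "kwargs": {
  "moves": [
    [[1,0,0,0],[1.1,0,0,0],[1.15,0,0,0],[1.2,0,0,0],[1.2,0,0,0],[1.2,0,0,0],[1.2,0,0,0],[1.2,0,0,0],[1.2,0,0,0],[1.2,0,0,0]]
  ]
}}

```text
clock: 20.3
eef_pos: [0.4797, 0.0653, 0.0511]
tool_rot: [0.995, 0.095, -0.03, 0.012]
ft_force: [-8.1, -1.8, 4.4]
grip_width: -0.0001
```

```bash
python3 f.py 20
```

```text
rel [-64.3  -1.6   3.9] z 0.0511 toolx-yaw -0.3 Ftool [-7.9 -0.5 -4.5] t 21.3
meanF [-7.85  0.02 -4.36] sd [0.54 0.57 0.37] stand mm [-64.44   1.85]
```

Emit:
{"fn": "apply_moves", "kwargs": {
  "moves": [
    [[-2,0,0,0],[-5,0,0,0],[-10,0,0,0],[-14,0,-2,0],[-14,0,-2,0],[0,-25,0,0],[0,-35,0,0],[0,-35,0,0],[0,-14,0,0],[0,0,0,0]]
  ]
}}

```text
clock: 22.3
eef_pos: [0.4233, 0.1682, 0.06]
tool_rot: [0.996, 0.093, -0.015, 0.01]
ft_force: [0.4, -0.9, -0.3]
grip_width: 0.0001
```

```bash
python3 f.py 2; python3 -c "
from m import *
snap('wrist','w7.png')"
```

```text
rel [-101.5 -111.     1.3] z 0.0599 toolx-yaw -0.7 Ftool [-1.   0.6 -0.2] t 22.4
meanF [0.04 0.24 0.04] sd [0.19 0.67 0.23] stand mm [-100.23  112.07]
```

View pics/w7.png

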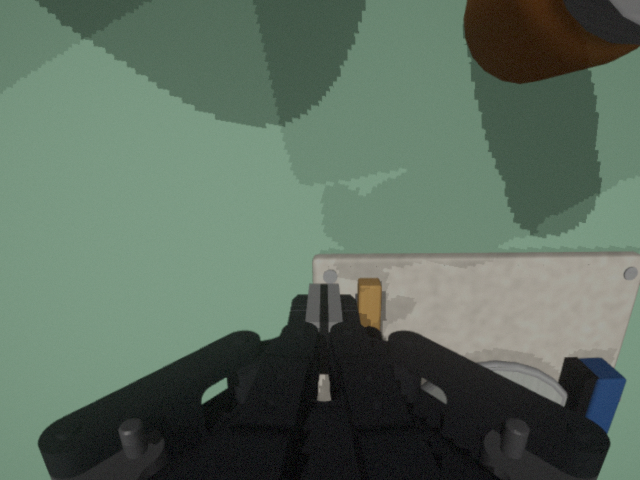

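Emit:
{"fn": "apply_moves", "kwargs": {
  "moves": [
    [[12,0,3,0],[13,0,4,0],[2,0,2,0],[0,6,1,0],[0,6,0,0],[0,5,0,0],[0,5,0,0],[0,5,0,0],[0,5,0,0],[0,0,0,0]]
  ]
}}

```text
clock: 23.45
eef_pos: [0.46, 0.1348, 0.0484]
tool_rot: [0.996, 0.088, -0.014, 0.008]
ft_force: [0.7, 1.1, -0.7]
grip_width: 0.0004
```

```bash
python3 f.py 2
```

```text
rel [-71.9 -72.6   1.1] z 0.0483 toolx-yaw -1.0 Ftool [-0.1 -0.   1. ] t 23.55
meanF [ 0.61 -0.58  0.47] sd [0.33 0.38 0.18] stand mm [-70.61  73.92]
```

Emit:
{"fn": "apply_moves", "kwargs": {
  "moves": [
    [[-1,4,-1,0],[-1,4,0,0],[-1,4,0,0],[-1,4,0,0],[0,3,0,0],[0,2,0,0],[0,2,0,0],[0,0,0,0],[0,0,0,0],[0,0,0,0]]
  ]
}}

```text
clock: 24.55
eef_pos: [0.4604, 0.1106, 0.0502]
tool_rot: [0.996, 0.089, -0.014, 0.008]
ft_force: [0.5, 1.6, -0.9]
grip_width: -0.0004
```

```bash
python3 f.py 2; python3 -c "
from m import *
snap('wrist','w8.png')"
```

```text
rel [-75.4 -48.8   1.6] z 0.0502 toolx-yaw -1.0 Ftool [ 0.9 -1.   0.6] t 24.65
meanF [ 0.92 -1.63  0.77] sd [0.13 0.18 0.13] stand mm [-74.64  50.03]
```

View pics/w8.png

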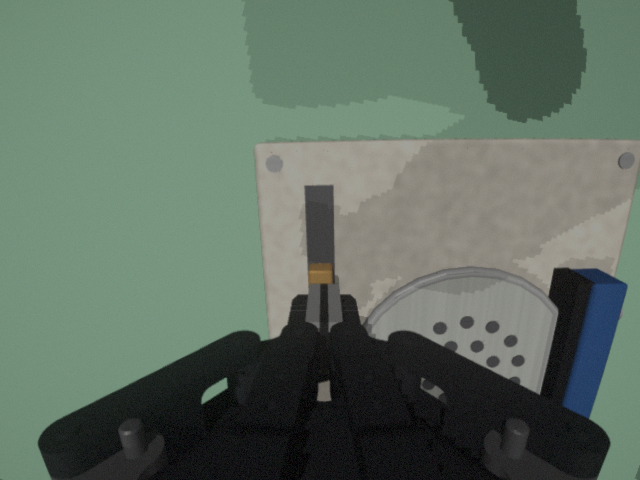

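Emit:
{"fn": "apply_moves", "kwargs": {
  "moves": [
    [[0,1.5,0,0],[0,1.5,0,0],[0,1.5,0,0],[0,1.5,0,0],[0,1,0,0],[0,1,0,0],[0,1,0,0],[0,1,0,0],[0,1,0,0],[0,1,0,0]]
  ]
}}

```text
clock: 25.7
eef_pos: [0.4615, 0.1052, 0.0504]
tool_rot: [0.996, 0.091, -0.015, -0.001]
ft_force: [-0.5, 5.5, -1.4]
grip_width: 0.0005
```

```bash
python3 f.py 2; python3 -c "
from h import *
c=load('w8.png')
print(S(pix2w(c,319,186,.012))*1e3,S(pix2w(c,320,265,.025))*1e3)"
```

```text
rel [-75.1 -43.5   2.4] z 0.0504 toolx-yaw -0.7 Ftool [ 1.8 -4.9  0.5] t 25.8
meanF [ 0.83 -5.54  1.74] sd [0.24 0.07 0.31] stand mm [-74.58  44.45]
[-76.50507506  99.83277334] [-76.24754206  64.39967833]
```

Emit:
{"fn": "apply_moves", "kwargs": {
  "moves": [
    [[0,1,0,0],[0,1.5,0,0],[0,1.5,0,0],[0,1.5,0,0],[0,1.5,0,0],[0,1.5,0,0],[0,1.5,0,0],[0,1.5,0,0],[0,1.5,0,0],[0,1.5,0,0]]
  ]
}}

```text
clock: 26.8
eef_pos: [0.4614, 0.1052, 0.0509]
tool_rot: [0.995, 0.096, -0.016, -0.019]
ft_force: [-0.2, 7.7, 0.4]
grip_width: -0.0001
```

```bash
python3 f.py 2
```

```text
rel [-74.7 -44.2   4. ] z 0.0509 toolx-yaw -0.1 Ftool [ 1.7 -8.2 -0. ] t 26.9
meanF [ 1.22 -7.69 -0.08] sd [0.05 0.13 0.  ] stand mm [-74.71  44.46]
```

Emit:
{"fn": "apply_moves", "kwargs": {
  "moves": [
    [[0,-3,0,0],[0,-10,0,0],[0,-12,0,0],[0,-5,-15,0],[0,0,-30,0],[0,0,-30,0],[-30,-20,-25,0],[-40,-20,0,0],[-40,-20,0,0],[0,0,0,0]]
  ]
}}

```text
clock: 27.9
eef_pos: [0.3333, 0.1727, 0.1609]
tool_rot: [0.995, 0.095, -0.019, -0.015]
ft_force: [0.3, -0.4, 0.3]
grip_width: 0.0003
```

```bash
python3 f.py 2; python3 -c "
from m import *
a=snap('top','t9.png'); s=snap('side','s9.png')
im1=cv2.resize(a['color'][235:380,215:395,::-1],(800,300*2))[:, :]
im1=cv2.resize(a['color'][240:376,222:392,::-1],None,fx=4.4,fy=4.4,interpolation=cv2.INTER_CUBIC)
cv2.imwrite('pics/c9.png',cv2.convertScaleAbs(im1,alpha=1.5)); print(im1.shape)
o=load('side1.png')
for n,b in (('top1.png',a),('side1.png',s)):
  pass
"
```

```text
rel [-183.5 -133.8   10.3] z 0.1612 toolx-yaw -0.3 Ftool [0.1 0.1 0.1] t 28.0
meanF [ 0.18  0.07 -0.96] sd [0.05 0.37 0.68] stand mm [-182.92  134.96]
(598, 748, 3)
```

View pics/c9.png

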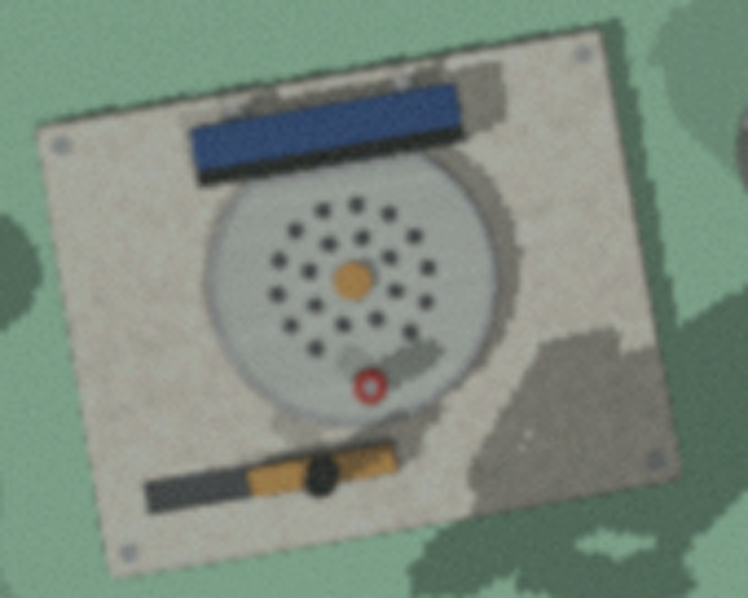

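```bash
python3 -c "
from h import *
c=load('t9.png'); P=lambda x,y,z:S(pix2w(c,222+x/4.4,240+y/4.4,z))
a=P(353,281,.028);b=P(370,386,.048);k=P(322,475,.059); d=a-b
print(a*1e3,b*1e3,k*1e3,np.degrees(np.arctan2(d[1],d[0])))
o=load('top1.png')['color'].astype(int); D=np.abs(o-c['color']).max(2)
for u,v in ((163,327),(241,213),(417,271),(332,187)): print(D[v-22:v+22,u-22:u+22].mean().round(1))
workorder.job_done(); print('done')"
```

```text
[-2.41735822 -0.09641424] [-43.69671243  -0.29942911] [-73.77816101  23.5207487 ] 0.2817825528376071
10.3
2.0
5.7
2.0
the job is handed in; nothing more can be done
done
```

The disc is squared and resting against the strip, the keeper bolt is fully in, and the job is handed in at about 28 s of the 72 s allowed.

- **Turning and sliding:** I turned the disc about 79° by its stub with the closed fingertips, then pushed the stub from behind until the flat met the strip. In the last top view the disc is within 0.3° of square and its centre sits at about x = -2.4 mm in the stand's frame.
- **Holding:** The highest push the wrist showed was about 8 N. Less the 3 to 3.5 N carriage drag, that is about 4.5 to 5 N on the strip, held for over a second. The strip force is inferred from the wrist reading, not measured directly.
- **Keeper:** I pushed the knob until it stopped moving, even as the push rose from 5.5 to 7.7 N. The last view puts it at (-74, 24) mm in the stand's frame, against (-74, 25) mm expected. The fingers were then drawn clear and the wrist force was back near zero.
- **Bystanders:** I saw no unexpected contact with the canister, mortar or jars. The before-and-after picture difference was small at the mortar and green jar (2 grey levels). It was larger at the canister (6) and amber jar (10), probably from the arm's moving shadow, but I did not check those two by eye.
- **Disagreements:** Some wrist-camera angle readings of the flat were 1 to 2° off the final top-view figure, within what I could read by eye. During the hold the tool tilted about 3.5° and up to 5 N of vertical force built up at the stub; both went once I backed off.

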